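# Push the blue instrument cover into the empty spring clip rack

## Task

The blue and the orange side cover taken off an instrument are standing in the black stand. Take the blue cover, set it lengthwise and centred into the slot of the empty spring clip rack, push it down past the clips until it sits fully home on the slot floor, upright, and let go. Leave the orange cover standing where it is.

Things in the scene. Friction and masses are not known exactly. Their poses are not given: they have to be found in the camera images.
- blue_panel: Blue louvred cover, the one to move: upright plate 12 thick (x) x 120 wide (y) x 110 high (z) mm, 0.1 to 0.2 kg, faces alike. Origin: middle of its lower edge; x normal to the plate, z up. A groove runs along both faces 20 to 36 mm above the lower edge. Stands upright in one of the stand's two grooves, lower edge 8 mm above the worktop; its 12 mm top edge is free to grip from above.
- orange_panel: Orange cover of the same size, shape and axes as the blue one, to be left alone. It stands in the other groove of the fixed black stand. The grooves are parallel, 80 mm apart and 15 mm wide, their floors 8 mm and their walls 34 mm above the worktop. Either cover may be the nearer.
- empty_rack: Empty clip rack, fixed; base 70 (x) x 124 (y) mm. Origin: underside centre. Slot runs along y over the origin, floor 10 mm up, ends open. At y = -46 and 46 mm white guides 15 mm apart, flaring to a mouth 35 mm wide, 74 mm up. Between them two steel clips, noses 8 mm apart, 38 mm up: the cover meets them 33 mm above the slot floor; about 10 N pushes it by, then they snap into its groove.
- full_rack: A like rack, fixed, with a white cover already in it (top edge 120 mm above the worktop, as the blue one's will be when home): leave it alone. Same origin and axes as the empty rack. The two racks stand side by side, about 0.2 m apart, in either order.
There are look-alikes about, which are no part of the job. Several things have the shape of the blue_panel; the one meant has the colours described above.

How it is judged:
At the end, for the whole second after the job is handed in: The blue cover stands at rest and released in the slot of the empty rack, its lower edge within 4.5 mm of the slot floor, within 20 mm of the slot's middle lengthwise and 6 mm across, upright and in line with the slot within about 9 degrees; the orange cover stands within 25 mm of where it was (z of blue_panel in the frame of empty_rack between 0.007 and 0.0145 m and x of blue_panel in the frame of empty_rack between -0.006 and 0.006 m and y of blue_panel in the frame of empty_rack between -0.02 and 0.02 m and angle between blue_panel's own z axis and vertical below 0.15 rad and angle between the x axis of blue_panel and the x axis of empty_rack, either way round below 0.17 rad and linear speed of blue_panel below 0.02 m/s and distance of orange_panel from where it was at the start of the episode below 0.025 m); the robot touches nothing.
It fails at once if the orange cover is moved by more than 25 mm or tipped (distance of orange_panel from where it was at the start of the episode above 0.025 m or angle between orange_panel's own z axis and vertical above 0.3 rad).
It also fails if it takes over 40 s, if anything falls off the work surface, if the arm or the gripper's body presses on something with over 40 N, if the wrist force passes 120 N, or if a joint passes its speed limit or range.

## Robot

A 7-joint arm with a two-finger parallel gripper is mounted at the origin on a cart in front of the work surface, level with it; the furniture and walls round the work are solid. World frame = base frame: x ahead of the robot, y to its left, z up, the work surface at z = 0. Lengths are in m, angles in rad, forces in N, time in s.
With the tool pointing down it reaches from about 0.425 to 1.025 m from the base axis. Payload 9.4 kg.
Tool frame: the origin (TCP) lies midway between the tips of the shut fingers; the grasp point (between the pads) lies 19 mm behind it; z points along the fingers, y is the direction in which the jaws open and shut (so a half turn about z gives the same grasp; the last joint's range is limited). The gripper opens to 93 mm and grips with 3 to 60 N. Pads are 15 mm wide; open, the fingers measure 128 mm over their backs; the gripper's body (75 mm by 188 mm) begins 65 mm behind the grasp point.
Start: joints at [1.033, 0.599, -0.003, 1.599, 0.002, 0.943, -0.08], TCP at [0.322, -0.649, 0.219] pointing down, gripper open.
Joint ranges: [-2.57, 2.57], [-0.35, 1.97], [-1.29, 1.29], [0.11, 2.56], [-1.05, 4.19], [0.11, 1.86], [-2.63, 2.63]. Speed limits (rad/s): [2.22, 2.22, 3.01, 3.01, 3.14, 3.14, 3.14].

## Interface

Orientations are given as a rotation vector (axis times angle).
In Python, from workcell import bot gives the robot as it stands.
- The arm moves only by the tool jog_arm, never from a script. Its argument "steps" is a list of rows, each an object of numbers: "dx", "dy", "dz": the shift along the tool's x, y, z in mm; "rx", "ry", "rz": the turn, a rotation vector about the tool's x, y, z in degrees; "grip": the finger opening in mm, from 0 to 93. In form: [{"dx": .., "dy": .., "dz": .., "rx": .., "ry": .., "rz": .., "grip": ..}, ...]. A call has 1 to 12 rows; each row shifts and turns the pose as measured when the row begins, along the tool's axes as they then stand; what a row does not reach is not made up. A row lasts 1/8 s, in which the tool goes at most 62.5 mm and 10.7 degrees, less where a joint would pass 70% of its speed; a pose out of reach is approached as far as the arm can. A call with a gripper value outside its range is refused whole. The fingers move at their own pace and stop on an object; the grip force is fixed at half the most. Time passes only in rows, so rows that do not move let the fingers close. It gives the time, the measured TCP pose, the force and the opening at its end, in the units of the state.
- bot.get_state(): the state, without advancing time (a new reading comes with each control period).
- bot.capture(name): name is "scene" or "side" or "wrist"; returns the picture (420x560x3 uint8, red, green, blue); there is no depth.
- bot.calibration(name): a dict with "fx", "fy", "cx", "cy" (pixels), "pose" (4x4, takes a point from camera to world coordinates). Camera axes: x right, y up, looking along -z (the intrinsics and any distortion apply to the point x, -y, -z); pixel columns grow to the right and rows downward; lengths in m; the calibration is good to about 2 mm. A picture is of the moment at which its call begins: read the wrist's pose just before it. calibration takes no time and is no camera call; for the wrist camera it gives the pose at the moment of the call.
- bot.sign_off(): hands the job in, once; it reports no verdict.
Trained networks look in the newest picture that a camera, given by its name, has taken for a name from the list of things; names that differ only in an ending like _2 or _b are one class to them, and where a whole thing is asked for, a point or a joint stands for the part that bears it (a point fixed in the world has none). Each returns a list of dicts, best first, with "score" (0 to 1); they miss things now and then, are a little off and sometimes report something else, mostly with a low value. They report only what shows in the picture. A call takes as long as a camera call. They do not tell look-alikes from the thing itself.
- bot.boxes_of(query, camera): "bbox" ([left, top, width, height] in pixels, round what is visible of it).
- bot.outline_of(query, camera): "mask" (420x560 bool, what is visible of it) and "bbox" ([left, top, width, height] in pixels, round what is visible of it).
- bot.place_of(query, camera): "position" ([column, row] in pixels: a listed point, or the origin of a listed thing).
The state is a dict: "t": time; "joint_positions": joint angles; "joint_velocities": joint speeds; "effort": joint torques, N m; "tool_pos": TCP position; "eef_rot": TCP orientation; "contact_force": force on the tool from outside, world axes, zero at the start; "torque": the same for the moment, N m; "grip_width": finger opening in m.
Only numpy, scipy, OpenCV 4.12 (cv2) and the standard library are available. Lean on these libraries where they do the work, as an engineer would, in place of code of your own. Each camera call takes 0.05 s, during which the arm holds its last target. There are 200 camera calls.

## Working session

There is one attempt and no reset: what is moved stays moved. The work goes in short steps, Python scripts to look and compute and a tool call to move; the robot and the scene stay as the last step left them, time stands still between calls to the robot, and variables do not carry over. Pictures are saved under pics/ and viewed, about 8 in all and at most 12, crops included, and the job is handed in when it is done.

Besides the shell and the picture viewer there is one more tool, called after "Call:" as a command line: name --argument value ..., lists and objects as JSON in quotes. jog_arm: Moves the arm, as the interface text tells. Its arguments: {"type":"object","properties":{"steps":{"type":"array","items":{"type":"object","properties":{"dx":{"type":"number"},"dy":{"type":"number"},"dz":{"type":"number"},"rx":{"type":"number"},"ry":{"type":"number"},"rz":{"type":"number"},"grip":{"type":"number"}}}}},"required":["steps"]}

```bash
ls; mkdir -p pics; cat > h.py <<'E'
import numpy as np,cv2
from workcell import bot
from scipy.spatial.transform import Rotation as R
def K(c): return np.array([[c['fx'],0,c['cx']],[0,c['fy'],c['cy']],[0,0,1.]])
def ray(c,uv):
    d=np.array([(uv[0]-c['cx'])/c['fx'],-(uv[1]-c['cy'])/c['fy'],-1.]);P=np.array(c['pose']);return P[:3,3],P[:3,:3]@d
def onz(c,uv,z):
    o,d=ray(c,uv);return o+d*(z-o[2])/d[2]
def proj(c,p):
    P=np.array(c['pose']);q=P[:3,:3].T@(np.asarray(p)-P[:3,3]);return np.array([c['cx']+c['fx']*q[0]/-q[2],c['cy']+c['fy']*-q[1]/-q[2]])
E
python3 - <<'E'
from h import *
for n in ["scene","side"]:
    im=bot.capture(n);cv2.imwrite(f"pics/{n}.png",im[:,:,::-1]);c=bot.calibration(n);print(n,{k:v for k,v in c.items() if k!='pose'},np.round(c['pose'],3).tolist())
    for q in ["blue_panel","orange_panel","empty_rack","full_rack"]:
        print(q,[(np.round(d['position']).tolist(),round(d['score'],2)) for d in bot.place_of(q,n)][:4],[(np.round(d['bbox']).tolist(),round(d['score'],2)) for d in bot.boxes_of(q,n)][:4])
E
```

```text
pics
scene {'fx': 379.1634017981794, 'fy': 379.1634017981794, 'cx': 277.53935794785207, 'cy': 204.85451052489955} [[-0.851, 0.258, -0.458, -0.018], [-0.526, -0.419, 0.74, 1.014], [-0.0, 0.871, 0.492, 0.595], [0.0, 0.0, 0.0, 1.0]]
blue_panel [([199.0, 308.0], 0.96), ([302.0, 208.0], 0.85), ([224.0, 257.0], 0.72), ([266.0, 231.0], 0.67)] [([202.0, 214.0, 42.0, 56.0], 0.75), ([253.0, 186.0, 23.0, 54.0], 0.68), ([285.0, 173.0, 34.0, 44.0], 0.65)]
orange_panel [([240.0, 223.0], 0.73)] [([227.0, 184.0, 21.0, 33.0], 0.61)]
empty_rack [([329.0, 169.0], 0.73)] [([313.0, 150.0, 32.0, 26.0], 0.89)]
full_rack [([286.0, 186.0], 0.89)] [([277.0, 148.0, 22.0, 45.0], 0.88)]
side {'fx': 420.95991858525304, 'fy': 420.95991858525304, 'cx': 272.41659636946076, 'cy': 216.43848371842972} [[-0.912, 0.26, -0.317, 0.144], [-0.41, -0.578, 0.706, 0.997], [0.001, 0.773, 0.634, 0.781], [0.0, 0.0, 0.0, 1.0]]
blue_panel [([297.0, 218.0], 0.84), ([270.0, 247.0], 0.82), ([221.0, 353.0], 0.78), ([236.0, 297.0], 0.56)] [([195.0, 305.0, 49.0, 63.0], 0.98), ([262.0, 203.0, 14.0, 62.0], 0.97), ([212.0, 249.0, 42.0, 63.0], 0.95), ([275.0, 181.0, 46.0, 44.0], 0.92)]
orange_panel [([243.0, 246.0], 0.94), ([320.0, 159.0], 0.16)] [([233.0, 199.0, 15.0, 57.0], 0.85)]
empty_rack [([320.0, 158.0], 0.88)] [([302.0, 136.0, 35.0, 37.0], 0.66)]
full_rack [([280.0, 187.0], 0.75), ([320.0, 160.0], 0.46)] [([266.0, 145.0, 28.0, 48.0], 0.83)]
```

View pics/scene.png

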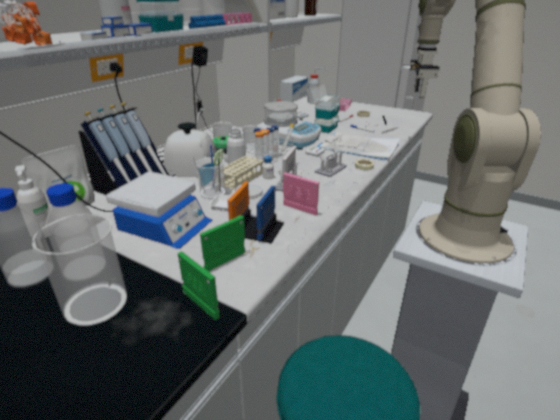

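View pics/side.png

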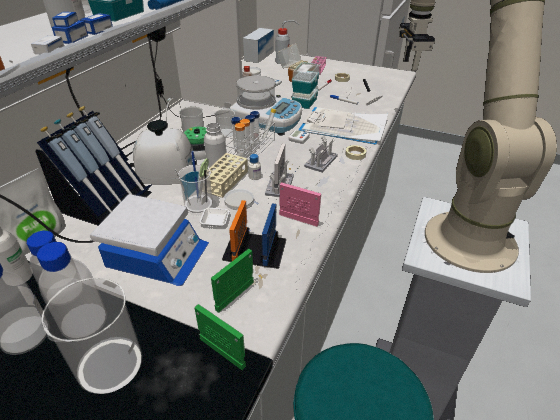

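The scene shows the blue cover at side pixel (270,247), with the orange behind it at (243,246). The full rack is at (280,187) and the empty rack at (320,158). A pink look-alike stands in front at (297,218), and two green ones are nearer the camera.

```bash
python3 - <<'E'
from h import *
pts={"side":{"blue":(270,247,.008),"orange":(243,246,.008),"empty":(320,158,0),"full":(280,187,0),"pink":(297,218,0)},
"scene":{"blue":(266,231,.008),"orange":(240,223,.008),"empty":(329,169,0),"full":(286,186,0),"pink":(302,208,0)}}
for n in pts:
    c=bot.calibration(n)
    for k,(u,v,z) in pts[n].items(): print(n,k,np.round(onz(c,(u,v),z),3))
im=cv2.imread("pics/side.png")[125:285,190:370]
cv2.imwrite("pics/sidecrop.png",cv2.resize(im,None,fx=4.4,fy=3.7*1,interpolation=cv2.INTER_CUBIC) if 0 else cv2.resize(im,None,fx=3.7,fy=3.7,interpolation=cv2.INTER_CUBIC))
s=bot.get_state();print(s['t'],s['tool_pos'],R.from_rotvec(s['eef_rot']).as_matrix().round(3).tolist())
w=bot.calibration("wrist");print(np.round(w['pose'],3).tolist(),w['fx'])
E
```

```text
side blue [0.483 0.256 0.008]
side orange [0.551 0.282 0.008]
side empty [ 0.515 -0.238  0.   ]
side full [ 0.573 -0.019  0.   ]
side pink [0.466 0.104 0.   ]
scene blue [0.477 0.274 0.008]
scene orange [0.564 0.278 0.008]
scene empty [ 0.515 -0.223  0.   ]
scene full [ 0.581 -0.011  0.   ]
scene pink [0.459 0.095 0.   ]
0.9 [ 0.32238245 -0.64937444  0.21862913] [[0.896, 0.445, -0.0], [0.445, -0.896, -0.0], [-0.0, -0.0, -1.0]]
[[0.445, 0.856, 0.263, 0.397], [-0.895, 0.426, 0.13, -0.612], [-0.001, -0.293, 0.956, 0.385], [0.0, 0.0, 0.0, 1.0]] 353.47472206744806
```

View pics/sidecrop.png

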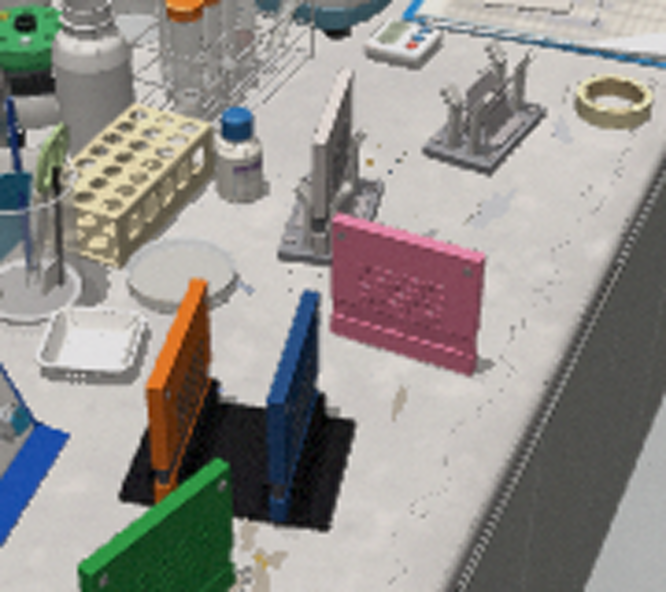

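The estimates agree to about 1.5 cm: blue is at about (0.48, 0.265), orange is 80 mm behind it in x, and the empty rack is at about (0.515, -0.23). I'll turn and lift first, then go over the empty rack for a wrist look.

Call:
jog_arm --steps '[{"rz":-10.5,"dz":-15},{"rz":-10.5,"dz":-15},{"rz":-10.5,"dz":-15},{"rz":-10.5,"dz":-15},{"rz":-10.5,"dz":-15},{"rz":-10.5,"dz":-15},{"rz":-10.5,"dz":-15},{"rz":-3}]'

```text
invalid input at $.steps[0]: expected keys dx, dy, dz, rx, ry, rz, grip
```

Call:
jog_arm --steps '[{"dx":46,"dy":30},{"dx":46,"dy":30},{"dx":46,"dy":30},{"dx":46,"dy":30},{"dx":46,"dy":30},{"dx":46,"dy":30},{"dx":46,"dy":30},{"dx":46,"dy":30},{"dx":46,"dy":30}]'

```text
invalid input at $.steps[0]: expected keys dx, dy, dz, rx, ry, rz, grip
```

Call:
jog_arm --steps '[{"dx":0,"dy":0,"dz":-15,"rx":0,"ry":0,"rz":-10.5,"grip":93},{"dx":0,"dy":0,"dz":-15,"rx":0,"ry":0,"rz":-10.5,"grip":93},{"dx":0,"dy":0,"dz":-15,"rx":0,"ry":0,"rz":-10.5,"grip":93},{"dx":0,"dy":0,"dz":-15,"rx":0,"ry":0,"rz":-10.5,"grip":93},{"dx":0,"dy":0,"dz":-15,"rx":0,"ry":0,"rz":-10.5,"grip":93},{"dx":0,"dy":0,"dz":-15,"rx":0,"ry":0,"rz":-10.5,"grip":93},{"dx":0,"dy":0,"dz":-15,"rx":0,"ry":0,"rz":-10.5,"grip":93},{"dx":0,"dy":0,"dz":0,"rx":0,"ry":0,"rz":-3,"grip":93}]'

```text
t: 1.9
tool_pos: [0.3222, -0.6491, 0.3268]
eef_rot: [-1.915, -2.489, 0.001]
contact_force: [0.4, 0.8, -0.8]
grip_width: 0.0932
```

Call:
jog_arm --steps '[{"dx":44,"dy":34,"dz":0,"rx":0,"ry":0,"rz":0,"grip":93},{"dx":44,"dy":34,"dz":0,"rx":0,"ry":0,"rz":0,"grip":93},{"dx":44,"dy":34,"dz":0,"rx":0,"ry":0,"rz":0,"grip":93},{"dx":44,"dy":34,"dz":0,"rx":0,"ry":0,"rz":0,"grip":93},{"dx":44,"dy":34,"dz":0,"rx":0,"ry":0,"rz":0,"grip":93},{"dx":44,"dy":34,"dz":0,"rx":0,"ry":0,"rz":0,"grip":93},{"dx":44,"dy":34,"dz":0,"rx":0,"ry":0,"rz":0,"grip":93},{"dx":44,"dy":34,"dz":0,"rx":0,"ry":0,"rz":0,"grip":93},{"dx":44,"dy":34,"dz":0,"rx":0,"ry":0,"rz":0,"grip":93},{"dx":0,"dy":0,"dz":0,"rx":0,"ry":0,"rz":0,"grip":93}]'

```text
t: 3.15
tool_pos: [0.5217, -0.1753, 0.327]
eef_rot: [1.916, 2.485, -0.0]
contact_force: [-0.2, -1.0, -0.7]
grip_width: 0.0933
```

```bash
cat > look.py <<'E'
import sys
from h import *
name=sys.argv[1];s=bot.get_state();c=bot.calibration("wrist");im=bot.capture("wrist")
np.savez(f"{name}.npz",im=im,fx=c['fx'],fy=c['fy'],cx=c['cx'],cy=c['cy'],pose=np.array(c['pose']))
cv2.imwrite(f"pics/{name}.png",im[:,:,::-1])
print(s['t'],np.round(s['tool_pos'],4),np.round(s['joint_positions'],2))
print(R.from_rotvec(s['eef_rot']).as_matrix().round(3).tolist(),'yaw',np.degrees(np.arctan2(*R.from_rotvec(s['eef_rot']).as_matrix()[[1,0],0])))
for q in sys.argv[2:]:
    print(q,[(np.round(onz(c,d['position'],0.008 if 'panel' in q else 0),3).tolist(),np.round(d['position']).tolist(),round(d['score'],2)) for d in bot.place_of(q,"wrist")][:4])
E
python3 look.py w1 empty_rack full_rack
```

```text
3.15 [ 0.5217 -0.1753  0.327 ] [ 0.62  0.31 -0.52  1.85  0.18  1.02  0.28]
[[-0.254, 0.967, 0.003], [0.967, 0.254, -0.002], [-0.003, 0.002, -1.0]] yaw 104.71963585968831
empty_rack [([0.511, -0.226, 0.0], [263.0, 192.0], 0.9)]
full_rack [([0.583, -0.032, 0.0], [353.0, 66.0], 0.63)]
```

View pics/w1.png

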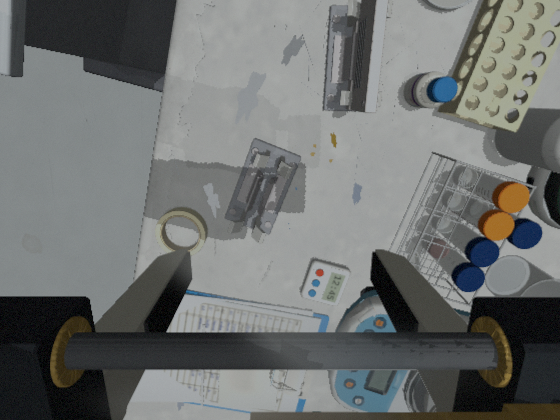

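The wrist view shows the empty rack at about pixel (263,190), tilted roughly 20° in the picture. The full rack is at the top, at (353,60). I'll zoom in to get the corners.

```bash
python3 - <<'E'
import cv2
im=cv2.imread("pics/w1.png")[128:248,205:325];cv2.imwrite("pics/w1c.png",cv2.resize(im,None,fx=5,fy=5,interpolation=cv2.INTER_CUBIC))
E
```

```text
(no output)
```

View pics/w1c.png

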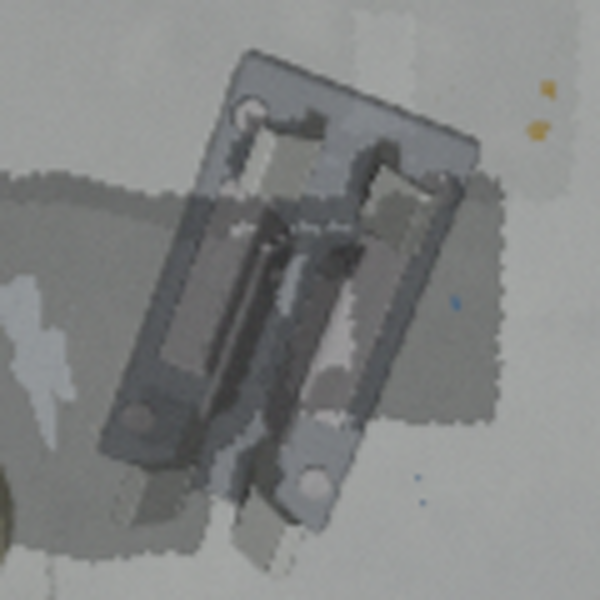

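In the crop the base corners are at (248,50), (480,145), (322,532) and (100,452).

```bash
python3 - <<'E'
from h import *
c=np.load("w1.npz")
P=np.array([onz(c,(205+x/5,128+y/5),0.008) for x,y in [(248,50),(480,145),(322,532),(100,452)]])[:,:2]
print(P.round(4),P.mean(0),[np.linalg.norm(P[i]-P[i-1]).round(4) for i in range(4)])
d=(P[0]+P[1]-P[2]-P[3])/2;print("slot yaw",np.degrees(np.arctan2(d[1],d[0])),np.linalg.norm(d))
c=bot.calibration("side");Q=[onz(c,(190+x/3.7,125+y/3.7),z) for x,y,z in [(280,515,.008),(270,395,.118),(315,295,.118),(283,393,.118),(322,297,.118)]];print(np.round(Q,3))
for a,b in((1,2),(3,4)):print(np.degrees(np.arctan2(*(Q[b]-Q[a])[[1,0]])), np.linalg.norm(Q[b]-Q[a]))
E
```

```text
[[ 0.4811 -0.1534]
 [ 0.5489 -0.1623]
 [ 0.5349 -0.284 ]
 [ 0.4665 -0.2763]] [ 0.50786511 -0.21898724] [np.float64(0.1237), np.float64(0.0684), np.float64(0.1226), np.float64(0.0689)]
slot yaw 83.30949952002 0.12315404611611518
[[0.467 0.318 0.008]
 [0.472 0.32  0.118]
 [0.488 0.212 0.118]
 [0.465 0.315 0.118]
 [0.483 0.212 0.118]]
-81.45819117681408 0.10912688453413014
-80.23471401536834 0.1041483174777834
```

Rack size checks out: 123 x 69 mm, centre (0.508, -0.219), slot yaw 83.3°. Next I go over the blue cover.

Call:
jog_arm --steps '[{"dx":51,"dy":8,"dz":0,"rx":0,"ry":0,"rz":0,"grip":93},{"dx":51,"dy":8,"dz":0,"rx":0,"ry":0,"rz":0,"grip":93},{"dx":51,"dy":8,"dz":0,"rx":0,"ry":0,"rz":0,"grip":93},{"dx":51,"dy":8,"dz":0,"rx":0,"ry":0,"rz":0,"grip":93},{"dx":51,"dy":8,"dz":0,"rx":0,"ry":0,"rz":0,"grip":93},{"dx":51,"dy":8,"dz":0,"rx":0,"ry":0,"rz":0,"grip":93},{"dx":51,"dy":8,"dz":0,"rx":0,"ry":0,"rz":0,"grip":93},{"dx":51,"dy":8,"dz":0,"rx":0,"ry":0,"rz":0,"grip":93},{"dx":51,"dy":8,"dz":0,"rx":0,"ry":0,"rz":0,"grip":93},{"dx":0,"dy":0,"dz":0,"rx":0,"ry":0,"rz":5.7,"grip":60},{"dx":0,"dy":0,"dz":0,"rx":0,"ry":0,"rz":0,"grip":60}]'

```text
t: 4.68
tool_pos: [0.4883, 0.2724, 0.3215]
eef_rot: [2.095, 2.331, -0.011]
contact_force: [0.3, 0.0, -0.3]
grip_width: 0.0777
```

```bash
python3 look.py w2 blue_panel orange_panel; python3 - <<'E'
from h import *
c=np.load("w2.npz");im=c['im'];hsv=cv2.cvtColor(im,cv2.COLOR_RGB2HSV)
for n,lo,hi in(("blue",(100,120,40),(125,255,255)),("orange",(5,150,80),(18,255,255))):
    m=cv2.inRange(hsv,lo,hi);k,l,st,ce=cv2.connectedComponentsWithStats(m)
    for i in np.argsort(-st[1:,4])[:3]+1: print(n,st[i].tolist(),ce[i].round(1))
cv2.imwrite("pics/w2b.png",cv2.resize(im[:300,:,::-1][:, 130:480],None,fx=2,fy=2,interpolation=cv2.INTER_CUBIC))
E
```

```text
4.675 [0.4883 0.2724 0.3215] [-0.15  0.35 -0.63  1.83  0.25  1.05 -0.77]
[[-0.107, 0.994, 0.001], [0.994, 0.107, -0.01], [-0.01, -0.0, -1.0]] yaw 96.11714731319489
blue_panel [([0.463, 0.109, 0.008], [252.0, 266.0], 0.85), ([0.495, 0.431, 0.008], [299.0, 33.0], 0.74), ([0.478, 0.267, 0.008], [272.0, 163.0], 0.68)]
orange_panel [([0.561, 0.286, 0.008], [335.0, 156.0], 0.82)]
blue [398, 0, 90, 155, 5297] [437.3  76.7]
blue [261, 121, 24, 114, 1345] [273.3 175. ]
blue [377, 386, 18, 15, 206] [385.7 393.3]
orange [327, 111, 30, 114, 1956] [343.2 165.9]
```

View pics/w2b.png

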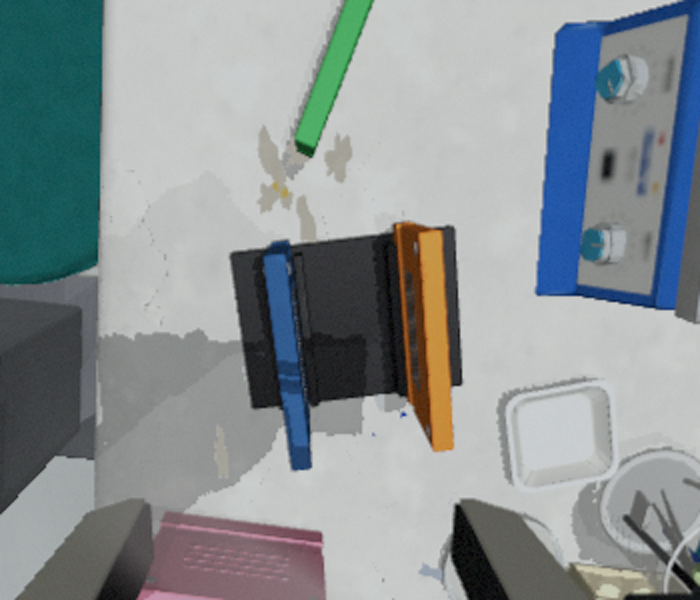

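In the crop the blue top edge runs from (275.5,254.5) to (301,468). Its neighbour, orange, is at right with its top from (430,231) to (443,450).

```bash
python3 - <<'E'
from h import *
c=np.load("w2.npz")
for pts in [((275.5,254.5),(301,468)),((430,231),(443,450))]:
    a,b=[onz(c,(130+x/2,y/2),0.118) for x,y in pts];d=a-b
    print(a.round(4),b.round(4),"len",np.linalg.norm(d),"mid",(a+b)/2,"yaw",np.degrees(np.arctan2(d[1],d[0])))
m=(lambda a,b:(a+b)/2)(*[onz(c,(130+x/2,y/2),0.118) for x,y in ((275.5,254.5),(301,468))])
s=bot.get_state();r=R.from_rotvec(s['eef_rot']).as_matrix();print("delta tool mm",(r.T@(m-s['tool_pos'])*1000).round(1))
E
```

```text
[0.4702 0.324  0.118 ] [0.4957 0.2088 0.118 ] len 0.1180254636564208 mid [0.48297421 0.26640243 0.118     ] yaw 102.47832123499906
[0.5469 0.344  0.118 ] [0.5732 0.228  0.118 ] len 0.11896221258086767 mid [0.5600336  0.28598112 0.118     ] yaw 102.78260729889486
delta tool mm [ -3.4  -5.7 203.9]
```

Call:
jog_arm --steps '[{"dx":0,"dy":0,"dz":0,"rx":0,"ry":0.6,"rz":-6.6,"grip":60},{"dx":-3,"dy":-6,"dz":0,"rx":0,"ry":0,"rz":0,"grip":60},{"dx":0,"dy":0,"dz":40,"rx":0,"ry":0,"rz":0,"grip":60},{"dx":0,"dy":0,"dz":40,"rx":0,"ry":0,"rz":0,"grip":60},{"dx":0,"dy":0,"dz":40,"rx":0,"ry":0,"rz":0,"grip":60},{"dx":0,"dy":0,"dz":30,"rx":0,"ry":0,"rz":0,"grip":60},{"dx":0,"dy":0,"dz":0,"rx":0,"ry":0,"rz":0,"grip":60}]'

```text
t: 5.7
tool_pos: [0.4845, 0.2611, 0.1698]
eef_rot: [1.977, 2.438, 0.002]
contact_force: [-0.3, -0.3, 0.2]
grip_width: 0.06
```

```bash
cat > delta.py <<'E'
import sys
from h import *
t=np.array(sys.argv[1:4],float);yaw=float(sys.argv[4]);s=bot.get_state();r=R.from_rotvec(s['eef_rot'])
y=np.radians(yaw);g=np.c_[[np.cos(y),np.sin(y),0],[np.sin(y),-np.cos(y),0],[0,0,-1]]
print(s['t'],np.round(s['tool_pos'],4),"d mm",(r.as_matrix().T@(t-s['tool_pos'])*1000).round(1),"rot deg",np.degrees((r.inv()*R.from_matrix(g)).as_rotvec()).round(2),np.round(s['contact_force'],1),round(s['grip_width'],4))
E
python3 delta.py .483 .266 .084 102.8
```

```text
5.7 [0.4845 0.2611 0.1698] d mm [ 5.2 -0.7 85.8] rot deg [ 0.16  0.09 -0.9 ] [-0.3 -0.3  0.2] 0.06
```

Call:
jog_arm --steps '[{"dx":5,"dy":-1,"dz":20,"rx":0,"ry":0,"rz":-0.9,"grip":60},{"dx":0,"dy":0,"dz":30,"rx":0,"ry":0,"rz":0,"grip":60},{"dx":0,"dy":0,"dz":25,"rx":0,"ry":0,"rz":0,"grip":60},{"dx":0,"dy":0,"dz":11,"rx":0,"ry":0,"rz":0,"grip":60},{"dx":0,"dy":0,"dz":0,"rx":0,"ry":0,"rz":0,"grip":60}]'

```text
t: 6.32
tool_pos: [0.4871, 0.2661, 0.0889]
eef_rot: [1.965, 2.441, 0.015]
contact_force: [-0.0, -0.5, 0.1]
grip_width: 0.0599
```

```bash
python3 delta.py .483 .266 .084 102.8
```

```text
6.325 [0.4871 0.2661 0.0889] d mm [ 0.7 -4.   4.9] rot deg [ 0.7   0.02 -0.47] [-0.  -0.5  0.1] 0.0599
```

Call:
jog_arm --steps '[{"dx":0,"dy":-4,"dz":5,"rx":0.7,"ry":0,"rz":-0.4,"grip":60},{"dx":0,"dy":0,"dz":0,"rx":0,"ry":0,"rz":0,"grip":0},{"dx":0,"dy":0,"dz":0,"rx":0,"ry":0,"rz":0,"grip":0},{"dx":0,"dy":0,"dz":0,"rx":0,"ry":0,"rz":0,"grip":0},{"dx":0,"dy":0,"dz":0,"rx":0,"ry":0,"rz":0,"grip":0},{"dx":0,"dy":0,"dz":0,"rx":0,"ry":0,"rz":0,"grip":0},{"dx":0,"dy":0,"dz":0,"rx":0,"ry":0,"rz":0,"grip":0},{"dx":0,"dy":0,"dz":0,"rx":0,"ry":0,"rz":0,"grip":0},{"dx":0,"dy":0,"dz":0,"rx":0,"ry":0,"rz":0,"grip":0}]'

```text
t: 7.45
tool_pos: [0.4832, 0.2655, 0.0864]
eef_rot: [1.961, 2.453, 0.002]
contact_force: [-0.8, -1.5, 0.9]
grip_width: 0.0118
```

```bash
python3 delta.py .483 .266 .084 102.8
```

```text
7.45 [0.4832 0.2655 0.0864] d mm [ 0.5 -0.   2.4] rot deg [ 0.08  0.   -0.07] [-0.8 -1.5  0.9] 0.0118
```

Gripped at 11.8 mm. I lift straight up.

Call:
jog_arm --steps '[{"dx":0,"dy":0,"dz":-15,"rx":0,"ry":0,"rz":0,"grip":0},{"dx":0,"dy":0,"dz":-25,"rx":0,"ry":0,"rz":0,"grip":0},{"dx":0,"dy":0,"dz":-40,"rx":0,"ry":0,"rz":0,"grip":0},{"dx":0,"dy":0,"dz":-45,"rx":0,"ry":0,"rz":0,"grip":0},{"dx":0,"dy":0,"dz":-45,"rx":0,"ry":0,"rz":0,"grip":0},{"dx":0,"dy":0,"dz":-30,"rx":0,"ry":0,"rz":0,"grip":0},{"dx":0,"dy":0,"dz":0,"rx":0,"ry":0,"rz":0,"grip":0}]'

```text
t: 8.32
tool_pos: [0.4838, 0.2658, 0.2978]
eef_rot: [1.96, 2.453, 0.008]
contact_force: [0.3, -0.1, -1.8]
grip_width: 0.0117
```

```bash
python3 delta.py .508 -.219 .285 83.3
```

```text
8.325 [0.4838 0.2658 0.2978] d mm [-478.2  -83.3   11.5] rot deg [ 0.27 -0.16 19.44] [ 0.3 -0.1 -1.8] 0.0117
```

Call:
jog_arm --steps '[{"dx":-30,"dy":-5,"dz":0,"rx":0,"ry":0,"rz":0,"grip":0},{"dx":-50,"dy":-9,"dz":0,"rx":0,"ry":0,"rz":0,"grip":0},{"dx":-50,"dy":-9,"dz":0,"rx":0,"ry":0,"rz":0,"grip":0},{"dx":-50,"dy":-9,"dz":0,"rx":0,"ry":0,"rz":0,"grip":0},{"dx":-50,"dy":-9,"dz":0,"rx":0,"ry":0,"rz":0,"grip":0},{"dx":-50,"dy":-9,"dz":0,"rx":0,"ry":0,"rz":0,"grip":0},{"dx":-50,"dy":-9,"dz":0,"rx":0,"ry":0,"rz":0,"grip":0},{"dx":-50,"dy":-9,"dz":0,"rx":0,"ry":0,"rz":0,"grip":0},{"dx":-50,"dy":-8,"dz":0,"rx":0,"ry":0,"rz":0,"grip":0},{"dx":-30,"dy":-5,"dz":0,"rx":0,"ry":0,"rz":0,"grip":0},{"dx":0,"dy":0,"dz":0,"rx":0,"ry":0,"rz":9,"grip":0},{"dx":0,"dy":0,"dz":0,"rx":0,"ry":0,"rz":9,"grip":0}]'

```text
t: 9.82
tool_pos: [0.5007, -0.2177, 0.285]
eef_rot: [-2.321, -2.101, 0.003]
contact_force: [0.0, 0.2, -1.2]
grip_width: 0.0117
```

```bash
python3 delta.py .508 -.219 .2 83.3
```

```text
9.825 [ 0.5007 -0.2177  0.285 ] d mm [-1.1  8.2 85. ] rot deg [-0.55 -0.35  0.99] [ 0.   0.2 -1.2] 0.0117
```

Call:
jog_arm --steps '[{"dx":-1,"dy":8,"dz":0,"rx":-0.5,"ry":-0.3,"rz":0.9,"grip":0},{"dx":0,"dy":0,"dz":35,"rx":0,"ry":0,"rz":0,"grip":0},{"dx":0,"dy":0,"dz":35,"rx":0,"ry":0,"rz":0,"grip":0},{"dx":0,"dy":0,"dz":20,"rx":0,"ry":0,"rz":0,"grip":0},{"dx":0,"dy":0,"dz":0,"rx":0,"ry":0,"rz":0,"grip":0}]'

```text
t: 10.45
tool_pos: [0.5098, -0.2184, 0.1903]
eef_rot: [-2.329, -2.106, -0.001]
contact_force: [0.6, 1.0, -1.0]
grip_width: 0.0121
```

```bash
python3 delta.py .508 -.219 .165 83.3; python3 look.py w3; python3 - <<'E'
from h import *
im=bot.capture("side")[:,:,::-1];a=cv2.resize(im[95:185,270:370],(800,720)[:2] and (500,450),interpolation=cv2.INTER_CUBIC)
w=cv2.imread("pics/w3.png")[60:330,150:400];w=cv2.resize(w,(300,324))
o=np.zeros((450,800,3),np.uint8);o[:,:500]=a;o[:324,500:]=w;cv2.imwrite("pics/m3.png",o)
E
```

```text
10.45 [ 0.5098 -0.2184  0.1903] d mm [-0.8 -1.7 25.3] rot deg [-0.04 -0.06  0.95] [ 0.6  1.  -1. ] 0.0121
10.45 [ 0.5098 -0.2184  0.1903] [ 0.61  0.46 -0.42  2.    0.28  0.73 -0.08]
[[0.1, 0.995, -0.0], [0.995, -0.1, 0.001], [0.001, -0.001, -1.0]] yaw 84.25037559694313
```

View pics/m3.png

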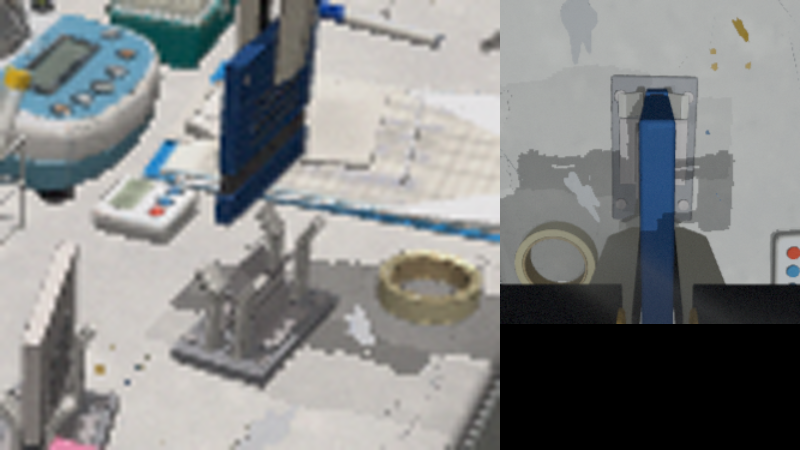

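The side view (left) shows the blue cover hanging over the rack. In the wrist view (right) the cover lies along the slot, and the rack base corners are at (611,76), (698,77) and (697,222). I'll check the rack centre again from these.

```bash
python3 - <<'E'
from h import *
c=np.load("w3.npz")
P=np.array([onz(c,(150+(x-500)/1.2,60+y/1.2),0.008) for x,y in [(611,75.5),(698,77),(696,222),(611,222)]])[:,:2]
print(P.round(4),P.mean(0).round(4),[np.linalg.norm(P[i]-P[i-1]).round(4) for i in range(4)])
d=(P[0]+P[1]-P[2]-P[3])/2;print("slot yaw",np.degrees(np.arctan2(d[1],d[0])))
im=cv2.imread("pics/w3.png")[110:260,230:340];cv2.imwrite("pics/w3c.png",cv2.resize(im,None,fx=4,fy=4,interpolation=cv2.INTER_CUBIC))
for y in (-.06,.06):
  for x in (-.006,.006):
    yy=np.radians(84.25);print("pred bottom/top edge px",[((proj(c,[.5098+y*np.cos(yy)+x*np.sin(yy),-.2184+y*np.sin(yy)-x*np.cos(yy),z])-[230,110])*4).round() for z in(.112,.222)])
E
```

```text
[[ 0.48   -0.1538]
 [ 0.5493 -0.1619]
 [ 0.5385 -0.2871]
 [ 0.4633 -0.2796]] [ 0.5078 -0.2206] [np.float64(0.1269), np.float64(0.0698), np.float64(0.1257), np.float64(0.0756)]
slot yaw 83.77576258004859
pred bottom/top edge px [array([168., 723.]), array([ 146., 1193.])]
pred bottom/top edge px [array([230., 723.]), array([ 246., 1193.])]
pred bottom/top edge px [array([164.,  98.]), array([132., 205.])]
pred bottom/top edge px [array([234.,  98.]), array([257., 205.])]
```

View pics/w3c.png

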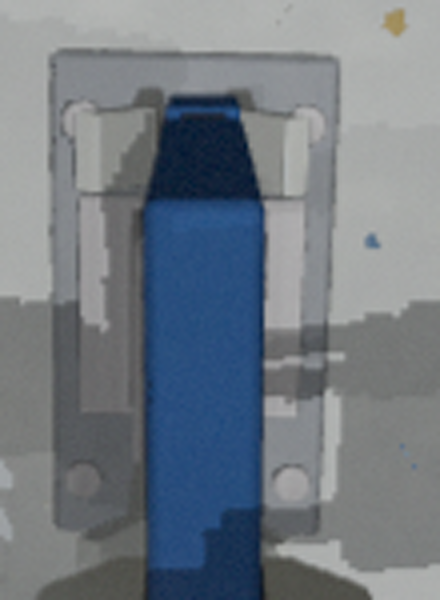

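The measurements agree: the cover is about 2.5 mm off the slot line on the tool +y side. I correct that and lower it into the guide mouths.

Call:
jog_arm --steps '[{"dx":-1,"dy":-2.5,"dz":0,"rx":0,"ry":0,"rz":0.6,"grip":0},{"dx":0,"dy":0,"dz":0,"rx":0,"ry":0,"rz":0,"grip":0},{"dx":0,"dy":0,"dz":10,"rx":0,"ry":0,"rz":0,"grip":0},{"dx":0,"dy":0,"dz":10,"rx":0,"ry":0,"rz":0,"grip":0},{"dx":0,"dy":0,"dz":8,"rx":0,"ry":0,"rz":0,"grip":0},{"dx":0,"dy":0,"dz":0,"rx":0,"ry":0,"rz":0,"grip":0}]'

```text
t: 11.3
tool_pos: [0.5091, -0.2201, 0.1641]
eef_rot: [2.338, 2.091, 0.005]
contact_force: [0.7, -0.3, -1.5]
grip_width: 0.0116
```

```bash
python3 delta.py .5068 -.2195 .0884 83.5
```

```text
11.3 [ 0.5091 -0.2201  0.1641] d mm [ 0.4 -2.8 75.7] rot deg [0.33 0.05 0.09] [ 0.7 -0.3 -1.5] 0.0116
```

Call:
jog_arm --steps '[{"dx":0,"dy":-2.8,"dz":0,"rx":0.3,"ry":0,"rz":0,"grip":0},{"dx":0,"dy":0,"dz":0,"rx":0,"ry":0,"rz":0,"grip":0},{"dx":0,"dy":0,"dz":10,"rx":0,"ry":0,"rz":0,"grip":0},{"dx":0,"dy":0,"dz":10,"rx":0,"ry":0,"rz":0,"grip":0},{"dx":0,"dy":0,"dz":0,"rx":0,"ry":0,"rz":0,"grip":0}]'

```text
t: 11.92
tool_pos: [0.5063, -0.2197, 0.1428]
eef_rot: [2.341, 2.093, -0.001]
contact_force: [-0.5, -1.0, -1.9]
grip_width: 0.0118
```

```bash
python3 delta.py .5068 -.2195 .0884 83.5
```

```text
11.925 [ 0.5063 -0.2197  0.1428] d mm [ 0.3  0.5 54.4] rot deg [0.02 0.05 0.09] [-0.5 -1.  -1.9] 0.0118
```

Call:
jog_arm --steps '[{"dx":0,"dy":0,"dz":8,"rx":0,"ry":0,"rz":0,"grip":0},{"dx":0,"dy":0,"dz":7,"rx":0,"ry":0,"rz":0,"grip":0},{"dx":0,"dy":0,"dz":0,"rx":0,"ry":0,"rz":0,"grip":0}]'

```text
t: 12.3
tool_pos: [0.5063, -0.2197, 0.1265]
eef_rot: [2.342, 2.094, -0.001]
contact_force: [-0.3, 0.4, -1.5]
grip_width: 0.0119
```

```bash
python3 delta.py .5068 -.2195 .0884 83.5; python3 - <<'E'
from h import *
im=bot.capture("side")[95:185,270:370,::-1];a=cv2.resize(im,(500,450),interpolation=cv2.INTER_CUBIC)
im=bot.capture("wrist")[110:260,230:340,::-1];b=cv2.resize(im,(300,409),interpolation=cv2.INTER_CUBIC)
o=np.zeros((450,800,3),np.uint8);o[:,:500]=a;o[:409,500:]=b;cv2.imwrite("pics/m4.png",o)
E
```

```text
12.3 [ 0.5063 -0.2197  0.1265] d mm [ 0.3  0.4 38.1] rot deg [0.   0.04 0.1 ] [-0.3  0.4 -1.5] 0.0119
```

View pics/m4.png

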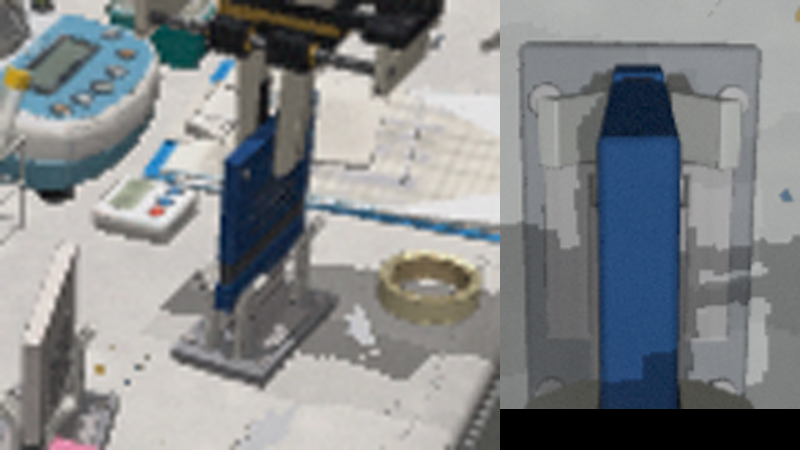

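The cover is between the guides and centred: panel at x about 600–680, flares at 540–738, no contact force. Now I push past the clips.

Call:
jog_arm --steps '[{"dx":0,"dy":0,"dz":7,"rx":0,"ry":0,"rz":0,"grip":0},{"dx":0,"dy":0,"dz":7,"rx":0,"ry":0,"rz":0,"grip":0},{"dx":0,"dy":0,"dz":7,"rx":0,"ry":0,"rz":0,"grip":0},{"dx":0,"dy":0,"dz":6,"rx":0,"ry":0,"rz":0,"grip":0},{"dx":0,"dy":0,"dz":0,"rx":0,"ry":0,"rz":0,"grip":0}]'

```text
t: 13.02
tool_pos: [0.5064, -0.2202, 0.0996]
eef_rot: [2.342, 2.091, -0.001]
contact_force: [-1.0, 0.3, -3.4]
grip_width: 0.0116
```

```bash
python3 delta.py .5068 -.2195 .0884 83.5
```

```text
13.025 [ 0.5064 -0.2202  0.0996] d mm [ 0.8  0.3 11.1] rot deg [0.07 0.12 0.02] [-1.   0.3 -3.4] 0.0116
```

Call:
jog_arm --steps '[{"dx":0,"dy":0,"dz":6,"rx":0,"ry":0,"rz":0,"grip":0},{"dx":0,"dy":0,"dz":4,"rx":0,"ry":0,"rz":0,"grip":0},{"dx":0,"dy":0,"dz":2,"rx":0,"ry":0,"rz":0,"grip":0}]'

```text
t: 13.4
tool_pos: [0.5069, -0.2206, 0.0882]
eef_rot: [2.34, 2.09, -0.001]
contact_force: [-7.6, 1.5, 45.5]
grip_width: 0.012
```

```bash
python3 delta.py .5068 -.2195 .0884 83.5
```

```text
13.4 [ 0.5069 -0.2206  0.0882] d mm [ 1.1 -0.2 -0.2] rot deg [0.13 0.18 0.03] [-7.6  1.5 45.5] 0.012
```

The cover bottoms out with 45 N at exactly the expected height (0.0882 against 0.0884). I release and rise.

Call:
jog_arm --steps '[{"dx":0,"dy":0,"dz":-0.5,"rx":0,"ry":0,"rz":0,"grip":50},{"dx":0,"dy":0,"dz":0,"rx":0,"ry":0,"rz":0,"grip":50},{"dx":0,"dy":0,"dz":0,"rx":0,"ry":0,"rz":0,"grip":50},{"dx":0,"dy":0,"dz":0,"rx":0,"ry":0,"rz":0,"grip":50},{"dx":0,"dy":0,"dz":-20,"rx":0,"ry":0,"rz":0,"grip":50},{"dx":0,"dy":0,"dz":-40,"rx":0,"ry":0,"rz":0,"grip":50},{"dx":0,"dy":0,"dz":-50,"rx":0,"ry":0,"rz":0,"grip":50},{"dx":0,"dy":0,"dz":-50,"rx":0,"ry":0,"rz":0,"grip":50},{"dx":0,"dy":0,"dz":-40,"rx":0,"ry":0,"rz":0,"grip":50},{"dx":0,"dy":0,"dz":0,"rx":0,"ry":0,"rz":0,"grip":50}]'

```text
t: 14.65
tool_pos: [0.507, -0.2194, 0.2934]
eef_rot: [2.34, 2.093, -0.0]
contact_force: [-0.2, 0.4, -0.6]
grip_width: 0.0499
```

```bash
python3 look.py w5; python3 - <<'E'
from h import *
c=np.load("w5.npz");s=bot.calibration("side")
I=bot.capture("side")[:,:,::-1]
a=cv2.resize(I[95:185,250:350],(500,450),interpolation=cv2.INTER_CUBIC)
b=cv2.resize(np.ascontiguousarray(c['im'][110:260,220:330,::-1]),(300,409),interpolation=cv2.INTER_CUBIC)
o=np.zeros((450,800,3),np.uint8);o[:,:500]=a;o[:409,500:]=b;cv2.imwrite("pics/m5.png",o)
yy=np.radians(83.5)
for y in(-.06,.06):
  for z in(.01,.12):
    p=[.5075+y*np.cos(yy),-.22+y*np.sin(yy),z];print(y,z,"side",((proj(s,p)-[250,95])*5).round(),"wrist",((proj(c,p)-[220,110])*2.727+[500,0]).round())
bc=cv2.cvtColor(I.copy(),cv2.COLOR_BGR2HSV);m=cv2.inRange(bc,(5,150,80),(18,255,255))[190:265,225:260];print("orange bbox",cv2.boundingRect(m))
i0=cv2.cvtColor(cv2.imread("pics/side.png"),cv2.COLOR_BGR2HSV);print("orange before",cv2.boundingRect(cv2.inRange(i0,(5,150,80),(18,255,255))[190:265,225:260]))
E
```

```text
14.65 [ 0.507  -0.2194  0.2934] [ 0.66  0.34 -0.47  1.89  0.19  0.95 -0.01]
[[0.111, 0.994, 0.001], [0.994, -0.111, -0.002], [-0.002, 0.002, -1.0]] yaw 83.62287429689255
-0.06 0.01 side [388. 279.] wrist [664. 276.]
-0.06 0.12 side [402. 139.] wrist [664. 364.]
0.06 0.01 side [313. 358.] wrist [665.  24.]
0.06 0.12 side [324. 213.] wrist [665.  41.]
orange bbox (5, 10, 17, 61)
orange before (5, 10, 17, 61)
```

View pics/m5.png

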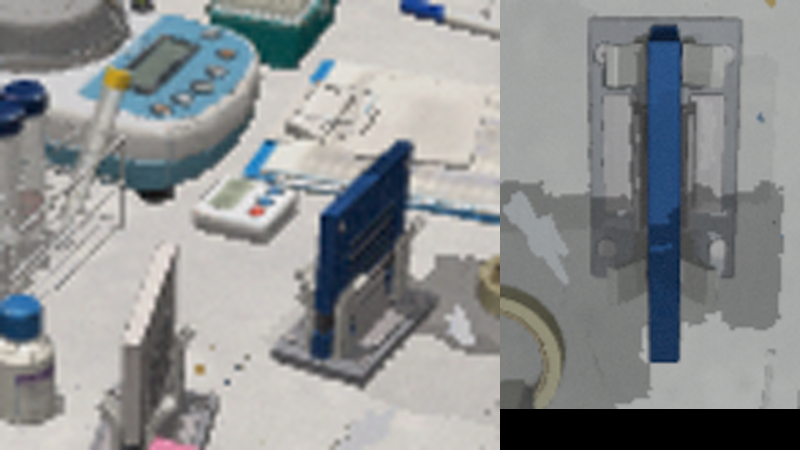

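The top edge matches the predicted home height: side (324,213)–(402,139), wrist rows 41–362. The cover is upright and centred, the orange cover's bounding box hasn't changed, and the gripper is clear, so I'm handing in.

```bash
python3 -c "
from workcell import bot
print(bot.sign_off())"
```

```text
the job is handed in; nothing more can be done
None
```

The blue cover is in the empty rack's slot, pushed past the clips to the floor and released. I handed the job in at about 15 s of the 40 s allowed; the interface gives no verdict.

- **Seating:** the push met 45 N at TCP height 88.2 mm, against the 88.4 mm expected for fully home. I never saw a clear 10 N clip peak, because forces were only read between moves.
- **Position:** in the last side and wrist pictures the cover's edges agree with its predicted home pose: top edge about 120 mm up, centred, upright and in line with the slot.
- **Orange cover:** its bounding box in the side picture is the same as at the start, so it did not move.
- **Gripper:** open and about 0.2 m above the rack, with close to zero contact force.

No check failed. The only disagreement was a sideways offset of about 2.5 mm between the held cover and the slot, which I corrected before lowering it in.

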